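# Change the keyhole stop bar for the reject tray and pull out the overfilled cartons

### The arm

A 7-joint arm with a two-finger parallel gripper is mounted at the origin on a cart in front of the work surface, level with it; the furniture and walls round the work are solid. World frame = base frame: x ahead of the robot, y to its left, z up, the work surface at z = 0. Lengths are in mm, angles in rad, forces in N, time in s.
With the tool pointing down it reaches from about 425 to 875 mm from the base axis. Payload 9.9 kg.
Tool frame: the origin (TCP) lies midway between the tips of the shut fingers; the grasp point (between the pads) lies 19 mm behind it; z points along the fingers, y is the line along which they close (so a half turn about z gives the same grasp; the last joint's range is limited). The gripper opens to 85 mm and grips with 20 to 120 N. Pads are 22 mm wide; open, the fingers measure 114 mm over their backs; the gripper's body (76 mm by 85 mm) begins 54 mm behind the grasp point. The pads swing forward as they close: fully open they stand 13 mm farther back than shut.
Start: joints at [1.133, 0.576, 0.025, 1.437, -0.015, 1.129, -0.057], TCP at [233.868, -633.194, 231.289] pointing down, gripper open.
Joint ranges: [-2.76, 2.76], [-0.34, 2.15], [-1.52, 1.57], [0.19, 2.46], [-1.09, 4.23], [0.17, 1.99], [-2.82, 2.82]. Speed limits (rad/s): [2.22, 2.22, 3.01, 3.01, 3.14, 3.14, 3.14].

### API

Orientations are given as a 3x3 rotation matrix whose columns are the frame's x, y, z axes.
In Python, from bench import get_state, viewer, order gives the robot as it stands.
- The arm moves only by the tool play_rows, never from a script. Its argument "series" is text: rows parted by semicolons, each of 7 numbers parted by spaces: the shift along the tool's x, y, z in m, then the turn, a rotation vector about the tool's x, y, z in degrees, then the opening, from 0 (shut) to 1 (fully open). In form: x y z wx wy wz grip; .... A call has 1 to 8 rows; each row is the pose to reach, as a shift and turn from the pose commanded when the call began, along the tool's axes at that moment; what a row does not reach only later rows make up. A row lasts 1/12 s, in which the tool goes at most 41.7 mm and 7.16 degrees, less where a joint would pass 70% of its speed; a pose out of reach is approached as far as the arm can. A call with a gripper value outside its range is refused whole. The fingers move at their own pace and stop on an object; "newtons" is the grip in N (left out, the last holds). Time passes only in rows, so rows that repeat a pose let the fingers close. It gives the time, the measured TCP pose, the force, the opening and the grip force at its end, in the units of the state.
- get_state(): the state, without advancing time (a new reading comes with each control period).
- viewer.read_camera(name): name is "scene" or "top" or "wrist"; returns the picture (420x560x3 uint8, red, green, blue); there is no depth.
- viewer.calibration(name): a dict with "mtx" (3x3 intrinsics, pixels), "R" (3x3) and "t" (3): a world point X has camera coordinates R X + t. Camera axes: x right, y down, z forward; pixel columns grow to the right and rows downward; lengths in mm; the calibration is good to about 2 mm. A picture is of the moment at which its call begins: read the wrist's pose just before it. calibration takes no time and is no camera call; for the wrist camera it gives the pose at the moment of the call.
- order.hand_in(): hands the job in; it is judged then, once.
Trained networks look in the newest picture that a camera, given by its name, has taken for a name from the list of things; names that differ only in an ending like _2 or _b are one class to them, and where a whole thing is asked for, a point or a joint stands for the part that bears it (a point fixed in the world has none). Each returns a list of dicts, best first, with "score" (0 to 1); they miss things now and then, are a little off and sometimes report something else, mostly with a low value. They report only what shows in the picture. A call takes as long as a camera call. They do not tell look-alikes from the thing itself.
- viewer.regions_of(thing, camera): "pixels" (420x560 bool, what is visible of it) and "extent" ([left, top, right, bottom] in pixels, round what is visible of it).
The state is a dict: "time": time; "q": joint angles; "dq": joint speeds; "effort": joint torques, N m; "eef_pos": TCP position; "orientation": TCP orientation; "ft_force": force on the tool from outside, world axes, zero at the start; "torque": the same for the moment, N m; "grip_width": finger opening in mm; "gripper_force": force on a finger pad.
Only numpy, scipy, OpenCV 4.12 (cv2) and the standard library are available. Lean on these libraries where they do the work, as an engineer would, in place of code of your own. Each camera call takes 0.05 s, during which the arm holds its last target. There are 200 camera calls.

### The job

Change the screw board over from the last job: slide the stop bar back along its keyhole slots until it comes free of the screw heads, lift it off and lay it flat on the table, then lower the loose two-bay tray over the same screws and slide it fully home, so that the heads lock it down. Then lift the small closed cartons in turn to judge their weight and set each overfilled one (about three times as heavy as the others; there are one or two) flat in the middle of a bay of the tray, one to a bay. Leave the normal cartons standing on the table about where they stood, and leave the wide roll of packing tape beside the work alone.

Things in the scene. Friction and masses are not known exactly. Their poses are not given: they have to be found in the camera images.
- board: plywood board fixed to the table, 120 (its x) x 250 (its y) x 18 mm high, origin at the centre of its underside. 96 mm either side of the middle on its y axis stand two screws: neck 7 mm across and 8 mm high, head 16 mm across and 5 mm high, top 31 mm above the table. A plate on the board has 3 mm of play under the heads and drags dry on the wood unless held up a little. The tray fits either way round
- screw_a (a point): axis of one screw, on the board's top face
- screw_b (a point): axis of the other screw, on the board's top face, 192 mm from screw_a
- tray: loose flat dark steel tray, 84 (x) x 226 (y) x 5 mm, 350 g, origin at the centre of its underside, z up. Upright grip fin in the middle: 50 mm along x, 10 mm thick in y, top 65 mm above the underside; a flat bay either side of it. A keyhole slot along x at each end: wide end 22 mm, narrow end 10 mm across. With the wide ends over the screws, it slides 25 mm toward its own -x to lock
- stop_bar: narrow flat dark steel bar, 60 (x) x 226 (y) x 5 mm, 250 g, origin at the centre of its underside, z up, with the same two keyholes at the same places as the tray (wide ends at x -12, home at x 13.5, y 96 and -96 mm) and a grip fin in the middle: 36 mm along x, 10 mm thick in y, top 45 mm above the underside. It starts locked on the board; it comes free after sliding 25 mm toward its own +x
- entry_a (a point): centre of the wide end of one keyhole, underside of the tray, at tray (-12, 96) mm
- entry_b (a point): the same of the other keyhole, at tray (-12, -96) mm
- seat_a (a point): where the screw axis stands in the first keyhole when the tray is fully home, underside of the tray, at tray (13.5, 96) mm
- seat_b (a point): the same of the other keyhole, at tray (13.5, -96) mm
- bay_a (a point): middle of one bay's floor (top face of the plate), at tray (0, 42) mm; the bay runs from 5 to 79 mm from the tray's middle, so a carton fits with its 64 mm side along the tray's y
- bay_b (a point): middle of the other bay's floor, at tray (0, -42) mm
- carton_a: small closed cardboard carton, 44 (its x) x 64 (its y) x 46 mm high, with a paper seal band across the lid, origin at the centre of its underside, z up. All cartons look alike; one or two are overfilled and weigh 350 to 490 g, the others 100 to 140 g. Two or three normal ones are there; one carton may be absent
- carton_b: small closed cardboard carton, 44 (its x) x 64 (its y) x 46 mm high, with a paper seal band across the lid, origin at the centre of its underside, z up. All cartons look alike; one or two are overfilled and weigh 350 to 490 g, the others 100 to 140 g. Two or three normal ones are there; one carton may be absent
- carton_c: small closed cardboard carton, 44 (its x) x 64 (its y) x 46 mm high, with a paper seal band across the lid, origin at the centre of its underside, z up. All cartons look alike; one or two are overfilled and weigh 350 to 490 g, the others 100 to 140 g. Two or three normal ones are there; one carton may be absent
- carton_d: small closed cardboard carton, 44 (its x) x 64 (its y) x 46 mm high, with a paper seal band across the lid, origin at the centre of its underside, z up. All cartons look alike; one or two are overfilled and weigh 350 to 490 g, the others 100 to 140 g. Two or three normal ones are there; one carton may be absent
- carton_e: small closed cardboard carton, 44 (its x) x 64 (its y) x 46 mm high, with a paper seal band across the lid, origin at the centre of its underside, z up. All cartons look alike; one or two are overfilled and weigh 350 to 490 g, the others 100 to 140 g. Two or three normal ones are there; one carton may be absent
- clear_tape_roll: loose wide roll of packing tape, 96 mm across, 45 mm high, lying flat; a bystander; the table between it, the board and the tray is clear, with room for the stop bar. Origin at the centre of its underside
Things that resemble listed ones, but are neither listed nor needed, are in the scene too. What is shaped like the carton_e but pink is not meant.

How it is judged (in metres and radians):
On the way, in this order (a step that is already met when the one before it is completed fails the run):
1. the tray lies on the board, slid fully home under both screw heads (((horizontal distance between seat_a and screw_a below 0.006 m and horizontal distance between seat_b and screw_b below 0.006 m) or (horizontal distance between seat_a and screw_b below 0.006 m and horizontal distance between seat_b and screw_a below 0.006 m)) and z of tray in the frame of board below 0.0215 m and angle between tray's own z axis and vertical below 0.05 rad), for 0.2 s.
2. each overfilled carton (known by its weight of over 2.4 N on the tray) stands in a bay, and every other carton (under 2.4 N) on the table (angle between each of carton_a, carton_b, carton_c, carton_d, carton_e's own z axis and vertical below 0.1 rad and ((contact force between carton_a and tray above 2.4 N and linear speed of carton_a below 0.02 m/s and x of carton_a in the frame of bay_a between -0.02 and 0.02 m and y of carton_a in the frame of bay_a between -0.018 and 0.018 m and z of carton_a in the frame of bay_a between -0.003 and 0.004 m) or (contact force between carton_a and tray above 2.4 N and linear speed of carton_a below 0.02 m/s and x of carton_a in the frame of bay_b between -0.02 and 0.02 m and y of carton_a in the frame of bay_b between -0.018 and 0.018 m and z of carton_a in the frame of bay_b between -0.003 and 0.004 m) or (height (world z) of carton_a below 0.006 m and distance of carton_a from where it was at the start of the episode below 0.15 m and contact force between carton_a and anything else below 2.4 N)) and ((contact force between carton_b and tray above 2.4 N and linear speed of carton_b below 0.02 m/s and x of carton_b in the frame of bay_a between -0.02 and 0.02 m and y of carton_b in the frame of bay_a between -0.018 and 0.018 m and z of carton_b in the frame of bay_a between -0.003 and 0.004 m) or (contact force between carton_b and tray above 2.4 N and linear speed of carton_b below 0.02 m/s and x of carton_b in the frame of bay_b between -0.02 and 0.02 m and y of carton_b in the frame of bay_b between -0.018 and 0.018 m and z of carton_b in the frame of bay_b between -0.003 and 0.004 m) or (height (world z) of carton_b below 0.006 m and distance of carton_b from where it was at the start of the episode below 0.15 m and contact force between carton_b and anything else below 2.4 N)) and ((contact force between carton_c and tray above 2.4 N and linear speed of carton_c below 0.02 m/s and x of carton_c in the frame of bay_a between -0.02 and 0.02 m and y of carton_c in the frame of bay_a between -0.018 and 0.018 m and z of carton_c in the frame of bay_a between -0.003 and 0.004 m) or (contact force between carton_c and tray above 2.4 N and linear speed of carton_c below 0.02 m/s and x of carton_c in the frame of bay_b between -0.02 and 0.02 m and y of carton_c in the frame of bay_b between -0.018 and 0.018 m and z of carton_c in the frame of bay_b between -0.003 and 0.004 m) or (height (world z) of carton_c below 0.006 m and distance of carton_c from where it was at the start of the episode below 0.15 m and contact force between carton_c and anything else below 2.4 N)) and ((contact force between carton_d and tray above 2.4 N and linear speed of carton_d below 0.02 m/s and x of carton_d in the frame of bay_a between -0.02 and 0.02 m and y of carton_d in the frame of bay_a between -0.018 and 0.018 m and z of carton_d in the frame of bay_a between -0.003 and 0.004 m) or (contact force between carton_d and tray above 2.4 N and linear speed of carton_d below 0.02 m/s and x of carton_d in the frame of bay_b between -0.02 and 0.02 m and y of carton_d in the frame of bay_b between -0.018 and 0.018 m and z of carton_d in the frame of bay_b between -0.003 and 0.004 m) or (height (world z) of carton_d below 0.006 m and distance of carton_d from where it was at the start of the episode below 0.15 m and contact force between carton_d and anything else below 2.4 N)) and ((contact force between carton_e and tray above 2.4 N and linear speed of carton_e below 0.02 m/s and x of carton_e in the frame of bay_a between -0.02 and 0.02 m and y of carton_e in the frame of bay_a between -0.018 and 0.018 m and z of carton_e in the frame of bay_a between -0.003 and 0.004 m) or (contact force between carton_e and tray above 2.4 N and linear speed of carton_e below 0.02 m/s and x of carton_e in the frame of bay_b between -0.02 and 0.02 m and y of carton_e in the frame of bay_b between -0.018 and 0.018 m and z of carton_e in the frame of bay_b between -0.003 and 0.004 m) or (height (world z) of carton_e below 0.006 m and distance of carton_e from where it was at the start of the episode below 0.15 m and contact force between carton_e and anything else below 2.4 N))), for 0.2 s.
At the end, for the whole second after the job is handed in: Stop bar flat on the table; tray flat on the board, screws within 6 mm of home; each overfilled carton upright in its own bay (middle within 20 mm in tray x, 18 mm in y); normal cartons upright on the table within 150 mm of their start; tape roll within 30 mm (all of step 1 and all of step 2 and height (world z) of stop_bar below 0.006 m and angle between stop_bar's own z axis and vertical below 0.05 rad and linear speed of stop_bar below 0.02 m/s and distance of clear_tape_roll from where it was at the start of the episode below 0.03 m); the robot touches nothing.
Of carton_a, carton_b, carton_c, carton_d, carton_e only 4 to 5 are there at a start; the rules pass over those that are not, and their reading is None.
At some moment in a run one of carton_a, carton_b, carton_c, carton_d, carton_e may be knocked a few centimetres aside while the robot is not near it.
Once in a run the grip may slacken for a moment while it holds something.
It also fails if it takes over 184 s, if anything falls off the work surface, if the arm or the gripper's body presses on something with over 40 N, if the wrist force passes 120 N, or if a joint passes its speed limit or range.

## Working session

There is one attempt and no reset: what is moved stays moved. The work goes in short steps, Python scripts to look and compute and a tool call to move; the robot and the scene stay as the last step left them, time stands still between calls to the robot, and variables do not carry over. Pictures are saved under pics/ and viewed, at most 14 in all, crops included, and the job is handed in when it is done.

Besides the shell and the picture viewer there is one more tool, called by a JSON object that holds its "api" and its "payload", one argument or row to a line. play_rows: Moves the arm, as the interface text tells. Its arguments: {"type":"object","properties":{"series":{"type":"string"},"newtons":{"type":"number"}},"required":["series"]}

```bash
mkdir -p pics; ls
python3 - <<'E'
from bench import get_state, viewer
import cv2,numpy as np
s=get_state(); print(s)
ims=[]
for n in("scene","top"):
    im=viewer.read_camera(n); cv2.imwrite(f"pics/{n}0.png",cv2.cvtColor(im,cv2.COLOR_RGB2BGR))
    c=viewer.calibration(n); print(n,np.round(c["mtx"],1).tolist(),np.round(c["R"],3).tolist(),np.round(c["t"],1).tolist(), np.round(-c["R"].T@c["t"]))
E
```

```text
pics
{'time': 0.0, 'q': array([ 1.13321086,  0.57649446,  0.02485874,  1.43793868, -0.0150079 ,
        1.12897294, -0.05653481]), 'dq': array([ 0.00049597, -0.00039061, -0.00068643,  0.00143088,  0.00016035,
       -0.00075852,  0.00033382]), 'effort': array([-5.86427686e-04, -7.65758085e+01,  2.25016125e+00, -2.85960102e+01,
        1.52771536e-02,  1.27642686e-02, -1.55949988e-05]), 'eef_pos': array([ 233.6949018 , -632.76587272,  230.45746004]), 'orientation': array([[ 9.38073750e-01,  3.46435023e-01, -6.43264172e-04],
       [ 3.46435610e-01, -9.38072561e-01,  1.49621486e-03],
       [-8.50872410e-05, -1.62640950e-03, -9.99998674e-01]]), 'ft_force': array([-0.31460971, -0.15708928, -0.05921196]), 'torque': array([-0.02309601,  0.0045685 ,  0.06300169]), 'gripper_force': 0.0, 'grip_width': 85.45196248980373}
scene [[486.6, 0.0, 272.6], [0.0, 486.6, 211.6], [0.0, 0.0, 1.0]] [[-0.633, -0.774, 0.024], [-0.38, 0.284, -0.88], [0.674, -0.567, -0.474]] [456.8, 177.4, 1167.9] [-430.  965.  699.]
top [[517.8, 0.0, 278.5], [0.0, 517.8, 206.3], [0.0, 0.0, 1.0]] [[-0.033, -0.999, 0.005], [-0.975, 0.031, -0.222], [0.221, -0.012, -0.975]] [171.0, 535.4, 1156.5] [ 271.  168. 1246.]
```

View pics/top0.png

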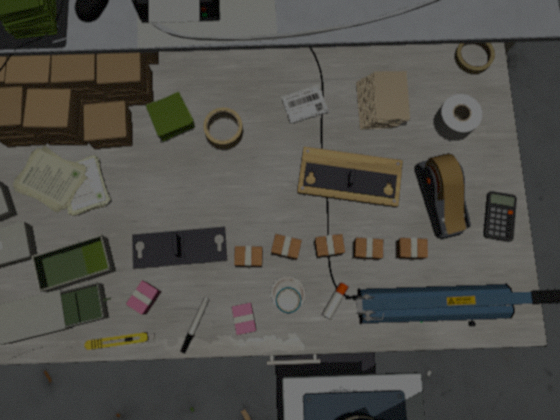

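View pics/scene0.png

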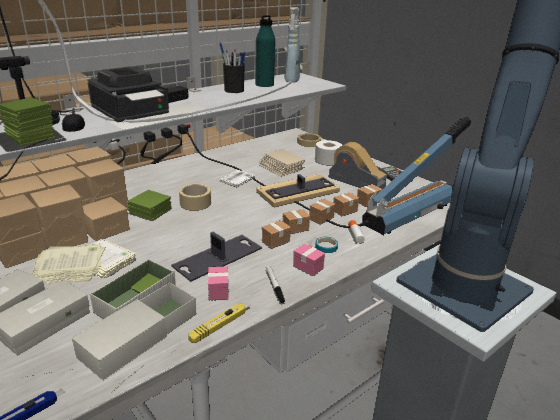

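Top view: board with stop bar at (350,178), loose tray at (180,247), five brown cartons at (249,256), (287,246), (330,245), (370,248) and (413,248). The pink look-alikes at (143,297) and (244,319) are not meant. The wide tan tape roll is at (223,127).

```bash
cat > h.py <<'E'
from bench import get_state, viewer, order
import cv2, numpy as np
def ray(cam_c,uv,z):
    "world xy(mm) of pixel at height z"
    K,R,t=(np.array(cam_c[k],float) for k in("mtx","R","t"))
    C=-R.T@t; d=R.T@np.linalg.solve(K,np.array([uv[0],uv[1],1.]))
    return (C+d*(z-C[2])/d[2])
def flat(cam_c,mask,z):
    "min-area rectangle in world of mask assumed at height z"
    ys,xs=np.nonzero(mask)
    P=np.array([ray(cam_c,p,z)[:2] for p in zip(xs,ys)],np.float32)
    (c,s,a)=cv2.minAreaRect(P)
    if s[0]<s[1]: s=s[::-1]; a+=90
    return np.round(c,1),np.round(s,1),round((a+90)%180-90,1)   # centre, long/short, yaw of long axis
def proj(cam_c,X):
    q=np.array(cam_c["R"])@np.array(X,float)+np.array(cam_c["t"]); p=np.array(cam_c["mtx"])@q; return p[:2]/p[2]
def snap(n,f=None):
    c=viewer.calibration(n); im=cv2.cvtColor(viewer.read_camera(n),cv2.COLOR_RGB2BGR)
    if f: cv2.imwrite("pics/"+f,im)
    return c,im
def local(p):
    "world target mm -> shift in tool axes (m) from current"
    s=get_state(); return np.round(s["orientation"].T@(np.array(p)-s["eef_pos"])/1000,4)
E
python3 - <<'E'
from h import *
c,im=snap("top")
for n,z in(("board",18),("stop_bar",23),("tray",5),("carton_a",46),("clear_tape_roll",45)):
    for r in viewer.regions_of(n,"top"):
        print(n,round(r["score"],2),np.round(r["extent"]),*flat(c,r["pixels"],z))
E
```

```text
board 0.59 [300. 147. 402. 209.] [620.  -24.5] [251.6 124.6] 80.1
stop_bar 0.93 [300. 162. 396. 200.] [609.8 -22. ] [228.4  64.1] 80.5
stop_bar 0.41 [131. 228. 229. 269.] [456.8 392.9] [222.9  83.2] -87.0
tray 0.77 [129. 229. 226. 269.] [459.  395.9] [230.4  87.9] -87.6
carton_a 0.96 [316. 234. 345. 259.] [446.7  37.5] [70.1 54.8] -85.7
carton_a 0.95 [397. 237. 428. 262.] [ 433.5 -153.8] [72.7 54.8] 85.2
carton_a 0.77 [354. 238. 383. 262.] [436.  -50.7] [67.9 48.7] 85.6
carton_a 0.74 [232. 305. 260. 336.] [285.6 240.6] [66.4 47.1] 10.7
carton_a 0.71 [125. 282. 160. 316.] [339.6 469.4] [66.8 57. ] -31.8
clear_tape_roll 0.61 [201. 108. 247. 152.] [745.1 284.9] [107.6  96.1] -1.0
```

Run:
```python
from h import *
S,T=viewer.calibration("scene"),viewer.calibration("top")
P=lambda c:np.array(c["mtx"])@np.c_[c["R"],c["t"]]
for a,b in(((463,125),(556,296)),((378,218),(360,303)),((342,160),(460,165))):
    X=cv2.triangulatePoints(P(S),P(T),np.array(a,float),np.array(b,float)).ravel();X=X[:3]/X[3]
    print(X, proj(S,X),proj(T,X))
print(local([500,-500,330]), local([612,-22,260]))
```

```text
[ 298.65640864 -371.91904848  247.52841207] [459.41511704 125.21999167] [559.08966127 299.78381243]
[306.20403713 -31.06579647  39.36323944] [374.65379281 217.78314788] [362.41052536 305.52643574]
[ 647.27912454 -282.90085002   39.17884399] [346.96501183 160.42957162] [455.62089535 160.11908596]
[ 0.2958 -0.0327 -0.0989] [ 0.5665 -0.4423 -0.0287]
```

{"api": "play_rows", "payload": {
  "series": "0.32 -0.045 -0.1 0 0 30 1;0.32 -0.045 -0.1 0 0 30 1;0.32 -0.045 -0.1 0 0 30 1;0.32 -0.045 -0.1 0 0 30 1;0.32 -0.045 -0.1 0 0 30 1;0.32 -0.045 -0.1 0 0 30 1;0.32 -0.045 -0.1 0 0 30 1;0.32 -0.045 -0.1 0 0 30 1"
}}

```text
time: 1.07
eef_pos: [515.9, -481.0, 330.7]
orientation: [[0.986, -0.169, 0.0], [-0.169, -0.986, -0.0], [0.0, 0.0, -1.0]]
ft_force: [1.7, -1.2, 0.6]
grip_width: 85.7
gripper_force: 0.0
```

```bash
python3 -c "
from h import *
print(local([560,-22,290]),get_state()['eef_pos'],get_state()['orientation'])"
```

```text
[-0.034  -0.4599  0.0406] [ 515.89443293 -480.98790421  330.72270267] [[ 9.85647787e-01 -1.68814670e-01  2.16259938e-04]
 [-1.68814608e-01 -9.85647782e-01 -2.80482563e-04]
 [ 2.60505700e-04  2.39949181e-04 -9.99999937e-01]]
```

{"api": "play_rows", "payload": {
  "series": "-0.034 -0.3 0.02 0 0 0 1;-0.034 -0.3 0.02 0 0 0 1;-0.034 -0.3 0.02 0 0 0 1;-0.034 -0.3 0.02 0 0 0 1;-0.034 -0.3 0.02 0 0 0 1;-0.034 -0.3 0.02 0 0 0 1;-0.034 -0.3 0.02 0 0 0 1;-0.034 -0.3 0.02 0 0 0 1"
}}

```text
time: 1.73
eef_pos: [532.3, -173.1, 309.7]
orientation: [[0.987, -0.161, 0.0], [-0.161, -0.987, 0.004], [-0.0, -0.004, -1.0]]
ft_force: [0.3, 0.2, -0.2]
grip_width: 85.5
gripper_force: 0.0
```

{"api": "play_rows", "payload": {
  "series": "0 -0.16 0.02 0 0 0 1;0 -0.16 0.02 0 0 0 1;0 -0.16 0.02 0 0 0 1;0 -0.16 0.02 0 0 0 1;0 -0.16 0.02 0 0 0 1;0 -0.16 0.02 0 0 0 1"
}}

```text
time: 2.23
eef_pos: [558.7, -20.7, 289.5]
orientation: [[0.986, -0.164, -0.001], [-0.164, -0.986, 0.001], [-0.001, -0.001, -1.0]]
ft_force: [-0.4, -1.3, -0.3]
grip_width: 85.3
gripper_force: 0.0
```

Run:
```python
from h import *
c,im=snap("wrist","w1.png"); print(get_state()["eef_pos"], np.round(-c["R"].T@c["t"]),np.round(c["R"],2).tolist())
for n,z in(("board",18),("stop_bar",23)):
    for r in viewer.regions_of(n,"wrist"):
        print(n,round(r["score"],2),np.round(r["extent"]),*flat(c,r["pixels"],z))
```

```text
[558.54090487 -23.00072308 289.78288734] [639. -34. 431.] [[-0.16, -0.99, -0.0], [-0.93, 0.16, 0.32], [-0.32, 0.05, -0.95]]
board 0.83 [164.  65. 384. 172.] [620.  -23.1] [248.  120.6] 79.8
stop_bar 0.61 [175. 104. 367. 161.] [607.9 -21.9] [227.8  60.8] 79.8
```

View pics/w1.png

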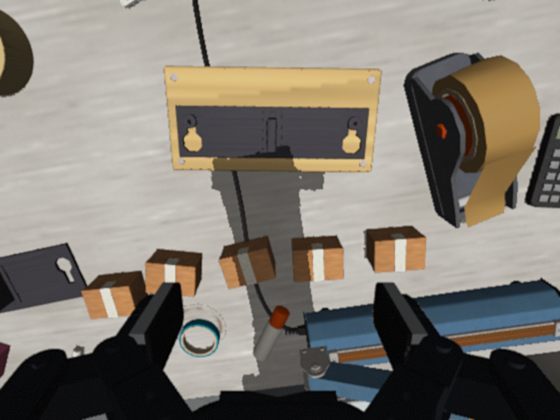

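Wrist view: the bar's wide keyhole ends (193,140) and (351,143) lie on the robot's side of the screws (193,121), (354,122), so the bar's +x points away from the robot. Grasp the fin next.

```bash
python3 -c "
from h import *
print(local([607.3,-21.3,33]))"
```

```text
[ 0.0474 -0.0121  0.2571]
```

{"api": "play_rows", "payload": {
  "series": "0.047 -0.012 0.12 0 0 0.7 1;0.047 -0.012 0.12 0 0 0.7 1;0.047 -0.012 0.12 0 0 0.7 1;0.047 -0.012 0.16 0 0 0.7 1;0.047 -0.012 0.19 0 0 0.7 1;0.047 -0.012 0.19 0 0 0.7 1;0.047 -0.012 0.19 0 0 0.7 1;0.047 -0.012 0.19 0 0 0.7 1"
}}

```text
time: 3.05
eef_pos: [608.0, -20.6, 101.9]
orientation: [[0.983, -0.183, 0.002], [-0.183, -0.983, -0.0], [0.002, -0.0, -1.0]]
ft_force: [-0.5, -0.2, 0.3]
grip_width: 85.8
gripper_force: 0.0
```

```bash
python3 -c "
from h import *
print(local([607.3,-21.3,33]),get_state()['eef_pos'])
c,im=snap('wrist')
for r in viewer.regions_of('stop_bar','wrist'): print(r['score'],flat(c,r['pixels'],23),r['extent'])
for X in ([607.3,-21.3,68],): print(proj(c,X))
cv2.imwrite('pics/w2.png',im)
"
```

```text
[-0.0007  0.0008  0.0689] [607.97956153 -20.56606449 101.89991063]
0.88 (array([605. , -20.6]), array([225.5,  69.2]), 79.8) [113.0, 180.6, 444.6, 276.2]
[280.07909368 254.20922676]
```

View pics/w2.png

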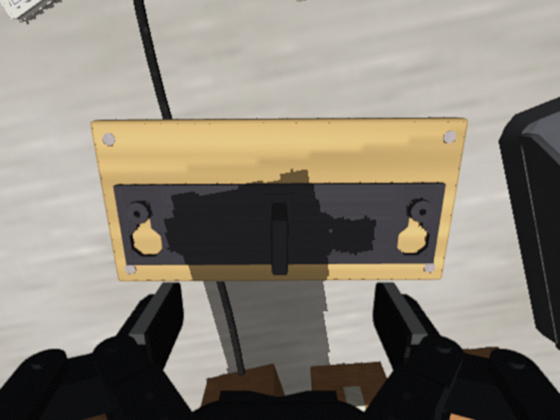

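The fin is centred between the fingers at (280,240). Descend and close.

{"api": "play_rows", "payload": {
  "series": "-0.001 0.001 0.035 0 0 0 1;-0.001 0.001 0.067 0 0 0 1;-0.001 0.001 0.067 0 0 0 1;-0.001 0.001 0.067 0 0 0 0;-0.001 0.001 0.067 0 0 0 0;-0.001 0.001 0.067 0 0 0 0;-0.001 0.001 0.067 0 0 0 0;-0.001 0.001 0.067 0 0 0 0",
  "newtons": 60
}}

```text
time: 3.82
eef_pos: [606.6, -20.1, 34.4]
orientation: [[0.983, -0.181, 0.002], [-0.181, -0.983, 0.0], [0.002, -0.0, -1.0]]
ft_force: [-0.5, 0.3, 0.5]
grip_width: 25.6
gripper_force: 0.0
```

{"api": "play_rows", "payload": {
  "series": "0 0 0 0 0 0 0;0 0 0 0 0 0 0;0 0 0 0 0 0 0;0 0 0 0 0 0 0;0 0 0 0 0 0 0;0 0 0 0 0 0 0"
}}

```text
time: 4.32
eef_pos: [606.3, -20.1, 33.8]
orientation: [[0.983, -0.181, 0.001], [-0.181, -0.983, 0.0], [0.001, -0.0, -1.0]]
ft_force: [-1.3, 0.8, 7.2]
grip_width: 9.1
gripper_force: 60.3
```

{"api": "play_rows", "payload": {
  "series": "0 0 -0.0015 0 0 0 0;0 0 -0.0015 0 0 0 0;0.006 0 -0.0015 0 0 0 0;0.012 0 -0.0015 0 0 0 0;0.018 0 -0.0015 0 0 0 0;0.0255 0 -0.0015 0 0 0 0;0.0255 0 -0.0015 0 0 0 0;0.0255 0 -0.0015 0 0 0 0"
}}

```text
time: 4.98
eef_pos: [631.2, -24.9, 34.1]
orientation: [[0.983, -0.181, -0.0], [-0.181, -0.983, -0.0], [0.0, 0.0, -1.0]]
ft_force: [-0.1, 0.0, -3.0]
grip_width: 9.4
gripper_force: 58.7
```

{"api": "play_rows", "payload": {
  "series": "0 0 -0.003 0 0 0 0;0 0 -0.006 0 0 0 0;0 0 -0.01 0 0 0 0;0 0 -0.015 0 0 0 0;0 0 -0.03 0 0 0 0;0 0 -0.06 0 0 0 0;0 0 -0.09 0 0 0 0;0 0 -0.09 0 0 0 0"
}}

```text
time: 5.65
eef_pos: [633.9, -24.9, 130.7]
orientation: [[0.983, -0.181, 0.009], [-0.181, -0.983, 0.0], [0.009, -0.002, -1.0]]
ft_force: [1.3, -0.4, -2.2]
grip_width: 9.2
gripper_force: 58.9
```

{"api": "play_rows", "payload": {
  "series": "-0.093 -0.262 0 0 0 0 0;-0.093 -0.262 0 0 0 0 0;-0.093 -0.262 0 0 0 0 0;-0.093 -0.262 0 0 0 0 0;-0.093 -0.262 0 0 0 0 0;-0.093 -0.262 0 0 0 0 0;-0.093 -0.262 0 0 0 0 0;-0.093 -0.262 0 0 0 0 0",
  "newtons": 80
}}

```text
time: 6.32
eef_pos: [583.9, 259.5, 124.5]
orientation: [[0.985, -0.171, -0.001], [-0.171, -0.985, 0.006], [-0.002, -0.005, -1.0]]
ft_force: [-0.1, 1.4, -2.6]
grip_width: 8.5
gripper_force: 82.3
```

{"api": "play_rows", "payload": {
  "series": "0 0 0.035 0 0 0 0;0 0 0.07 0 0 0 0;0 0 0.09 0 0 0 0;0 0 0.1 0 0 0 0;0 0 0.1 0 0 0 0;0 0 0.1 0 0 0 0"
}}

```text
time: 6.82
eef_pos: [587.2, 249.6, 24.9]
orientation: [[0.983, -0.181, 0.0], [-0.181, -0.983, 0.0], [0.0, -0.0, -1.0]]
ft_force: [-0.2, -0.6, -1.3]
grip_width: 9.2
gripper_force: 82.1
```

{"api": "play_rows", "payload": {
  "series": "0 0 0.006 0 0 0 0;0 0 0.0095 0 0 0 0;0 0 0.0095 0 0 0 0;0 0 0.0095 0 0 0 0"
}}

```text
time: 7.15
eef_pos: [587.8, 250.1, 15.9]
orientation: [[0.983, -0.181, 0.002], [-0.181, -0.983, 0.001], [0.002, -0.001, -1.0]]
ft_force: [1.1, -0.6, 1.6]
grip_width: 8.4
gripper_force: 82.7
```

Contact. Release, rise, and head for the tray.

{"api": "play_rows", "payload": {
  "series": "0 0 0 0 0 0 0.6;0 0 0 0 0 0 0.6;0 0 0 0 0 0 0.6;0 0 0 0 0 0 0.6;0 0 -0.04 0 0 0 0.8;0 0 -0.08 0 0 0 1;0 0 -0.12 0 0 0 1;0 0 -0.12 0 0 0 1"
}}

```text
time: 7.82
eef_pos: [590.6, 251.1, 142.8]
orientation: [[0.983, -0.182, 0.01], [-0.182, -0.983, 0.005], [0.009, -0.007, -1.0]]
ft_force: [1.8, 0.5, 0.2]
grip_width: 85.1
gripper_force: 0.0
```

```bash
python3 -c "
from h import *
print(local([420,397,220]),get_state()['eef_pos'])
c,im=snap('wrist')
for r in viewer.regions_of('stop_bar','wrist'): print(r['score'],flat(c,r['pixels'],5),r['extent'])
"
```

```text
[-0.1935 -0.113  -0.0782] [590.55279964 251.1344676  142.83557974]
0.69 (array([589.4, 250.1]), array([227. ,  65.9]), 79.9) [147.5, 166.3, 415.9, 242.4]
0.68 (array([460.8, 397.4]), array([226. ,  87.3]), -86.9) [42.0, 292.1, 276.3, 383.8]
```

{"api": "play_rows", "payload": {
  "series": "-0.193 -0.113 -0.08 0 0 -13.3 1;-0.193 -0.113 -0.08 0 0 -13.3 1;-0.193 -0.113 -0.08 0 0 -13.3 1;-0.193 -0.113 -0.08 0 0 -13.3 1;-0.193 -0.113 -0.08 0 0 -13.3 1;-0.193 -0.113 -0.08 0 0 -13.3 1;-0.193 -0.113 -0.08 0 0 -13.3 1;-0.193 -0.113 -0.08 0 0 -13.3 1"
}}

```text
time: 8.58
eef_pos: [415.5, 397.0, 214.1]
orientation: [[0.999, 0.054, -0.001], [0.054, -0.999, -0.001], [-0.001, 0.0, -1.0]]
ft_force: [-0.0, 0.1, 0.3]
grip_width: 85.4
gripper_force: 0.0
```

```bash
python3 -c "
from h import *
print(get_state()['eef_pos'],get_state()['orientation'])
c,im=snap('wrist','w3.png')
for r in viewer.regions_of('tray','wrist'): print(r['score'],flat(c,r['pixels'],5),r['extent'])
for x,y in((460.8,397.4),): print(proj(c,[x,y,65]),proj(c,[x,y,5]),local([x,y,100]))
"
```

```text
[415.51052361 397.03965248 214.09867752] [[ 9.98533044e-01  5.41318766e-02 -1.22448457e-03]
 [ 5.41312802e-02 -9.98533695e-01 -5.15112609e-04]
 [-1.25057312e-03  4.48074044e-04 -9.99999118e-01]]
0.86 (array([458.3, 398.7]), array([226.6,  84. ]), -86.9) [164.8, 98.5, 394.6, 183.6]
[280.94914228 148.23533171] [280.38223136 140.75486194] [ 0.0433 -0.0009  0.1135]
```

View pics/w3.png

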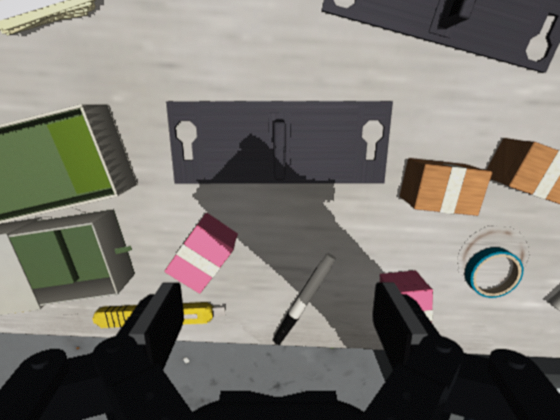

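Tray view: wide keyhole ends (186,131), (372,132) are on the far side and the narrow ends point toward the robot, so the tray locks by sliding away from the robot without a half turn. Grasp its fin at (279,150).

{"api": "play_rows", "payload": {
  "series": "0.043 -0.001 0.04 0 0 0 1;0.043 -0.001 0.08 0 0 0 1;0.043 -0.001 0.12 0 0 0 1;0.043 -0.001 0.155 0 0 0 1;0.043 -0.001 0.19 0 0 0 1;0.043 -0.001 0.19 0 0 0 1;0.043 -0.001 0.19 0 0 0 1;0.043 -0.001 0.19 0 0 0 0",
  "newtons": 80
}}

```text
time: 9.35
eef_pos: [461.6, 398.7, 26.2]
orientation: [[0.999, 0.049, 0.001], [0.049, -0.999, 0.0], [0.001, -0.0, -1.0]]
ft_force: [0.6, 0.9, 0.4]
grip_width: 75.2
gripper_force: 0.0
```

{"api": "play_rows", "payload": {
  "series": "0 0 0 0 0 0 0;0 0 0 0 0 0 0;0 0 0 0 0 0 0;0 0 0 0 0 0 0;0 0 0 0 0 0 0;0 0 0 0 0 0 0;0 0 0 0 0 0 0;0 0 0 0 0 0 0"
}}

```text
time: 10.02
eef_pos: [460.6, 399.2, 25.8]
orientation: [[0.999, 0.05, 0.001], [0.05, -0.999, 0.001], [0.001, -0.001, -1.0]]
ft_force: [-1.8, -1.0, 8.6]
grip_width: 9.0
gripper_force: 79.3
```

{"api": "play_rows", "payload": {
  "series": "0 0 -0.01 0 0 0 0;0 0 -0.03 0 0 0 0;0 0 -0.06 0 0 0 0;0 0 -0.1 0 0 0 0;0 0 -0.12 0 0 0 0;0 0 -0.12 0 0 0 0;0 0 -0.12 0 0 0 0"
}}

```text
time: 10.6
eef_pos: [460.5, 399.2, 146.1]
orientation: [[0.999, 0.05, 0.001], [0.05, -0.999, 0.002], [0.002, -0.001, -1.0]]
ft_force: [-0.3, 0.5, -3.1]
grip_width: 9.2
gripper_force: 80.3
```

Run:
```python
from h import *
s=get_state();print(s['eef_pos'],s['orientation'],s['ft_force'])
c,im=snap('wrist','w4.png')
z=s['eef_pos'][2]-25.8+5
for r in viewer.regions_of('tray','wrist'):
    f=flat(c,r['pixels'],z); print(r['score'],f,r['extent'],'in tool',s['orientation'].T@(np.array([*f[0],z])-s['eef_pos']))
# refined screws target: board centre/axis
xd=np.array([np.cos(np.radians(-10.2)),np.sin(np.radians(-10.2))])
B=np.array([620,-23.1]); print('entry tool',B-12*xd,'home',B+13.5*xd)
print(local([450,350,180]))
```

```text
[460.4987168  399.20560789 146.13424442] [[ 0.99874216  0.05011854  0.00148979]
 [ 0.0501163  -0.99874225  0.00150581]
 [ 0.00156339 -0.00142925 -0.99999776]] [-0.25353258  0.47534105 -3.08005855]
0.96 (array([437.6, 399. ]), array([225.4, 128.6]), -87.1) [53.1, 187.0, 506.6, 391.9] in tool [-22.91273672  -0.91257262  20.76552944]
entry tool [608.1896527  -20.97498312] home [633.28664071 -25.49064399]
[-0.0119  0.0478 -0.0362]
```

View pics/w4.png

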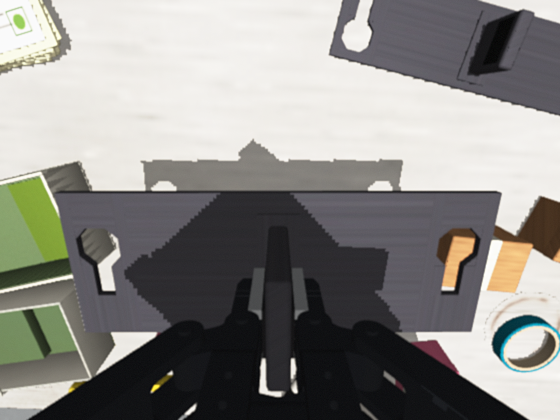

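Run:
```python
from h import *
s=get_state();c=viewer.calibration('wrist');O=s['orientation'];e=s['eef_pos']
z=e[2]-25.8+5
for uv in((60,192),(500,191),(84,331),(473,331)):
    print(uv,np.round(O.T@(ray(c,uv,z)-e),1))
```

```text
(60, 192) [  40.  -109.7   20.6]
(500, 191) [ 40.3 110.6  20.9]
(84, 331) [ -43.2 -113.3   20.7]
(473, 331) [-43.6 112.9  21. ]
```

{"api": "play_rows", "payload": {
  "series": "0.07 0.25 0 0 0 13 0;0.07 0.25 0 0 0 13 0;0.07 0.25 0 0 0 13 0;0.07 0.25 0 0 0 13 0;0.07 0.25 0 0 0 13 0;0.07 0.25 0 0 0 13 0;0.07 0.25 0 0 0 13 0;0.07 0.25 0 0 0 13 0"
}}

```text
time: 11.37
eef_pos: [543.0, 147.1, 143.2]
orientation: [[0.983, -0.183, -0.003], [-0.183, -0.983, -0.004], [-0.002, 0.004, -1.0]]
ft_force: [0.2, 0.2, -4.2]
grip_width: 9.4
gripper_force: 80.6
```

```bash
python3 -c "
from h import *
print(local([608.7,-21,120]),get_state()['orientation'])
"
```

```text
[0.0954 0.1531 0.0237] [[ 0.98311454 -0.18297411 -0.00250701]
 [-0.18298221 -0.98310996 -0.00350948]
 [-0.00182252  0.00390896 -0.9999907 ]]
```

{"api": "play_rows", "payload": {
  "series": "0.095 0.153 0.02 0 0 0 0;0.095 0.153 0.02 0 0 0 0;0.095 0.153 0.02 0 0 0 0;0.095 0.153 0.02 0 0 0 0;0.095 0.153 0.02 0 0 0 0;0.095 0.153 0.02 0 0 0 0;0.095 0.153 0.02 0 0 0 0"
}}

```text
time: 11.95
eef_pos: [608.5, -15.1, 123.1]
orientation: [[0.984, -0.178, -0.003], [-0.178, -0.984, 0.0], [-0.003, 0.0, -1.0]]
ft_force: [0.4, 1.2, -3.7]
grip_width: 9.0
gripper_force: 80.6
```

```bash
python3 -c "
from h import *
s=get_state(); print(s['eef_pos'],s['orientation'][:,0],local([608.7,-21,58]))
c,im=snap('wrist')
xd=np.array([np.cos(np.radians(-10.2)),np.sin(np.radians(-10.2)),0]);yd=np.array([-xd[1],xd[0],0]);B=np.array([620,-23.1,31.])
for k in(-1,1):
    p=proj(c,B+k*96*yd); print('screw',p); cv2.circle(im,tuple(int(v) for v in np.round(p)),3,(0,0,255),-1)
for a in(-1,1):
    for b in(-1,1):
        p=proj(c,B*[1,1,0]+[0,0,18]+60*a*xd+125*b*yd);cv2.circle(im,tuple(int(v) for v in np.round(p)),2,(0,255,0),-1)
cv2.imwrite('pics/w5.png',im)
"
```

```text
[608.52533481 -15.06470529 123.07619493] [ 0.98408504 -0.1776712  -0.00309535] [0.0014 0.0058 0.0651]
screw [418.09748978 202.94572685]
screw [154.58589249 203.26837277]
```

View pics/w5.png

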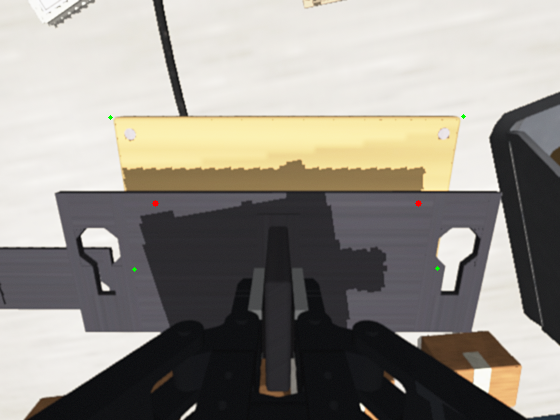

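{"api": "play_rows", "payload": {
  "series": "0.001 0.002 0.03 0 0 0 0;0.001 0.002 0.055 0 0 0 0;0.001 0.002 0.055 0 0 0 0;0.001 0.002 0.055 0 0 0 0"
}}

```text
time: 12.33
eef_pos: [608.6, -14.7, 68.8]
orientation: [[0.985, -0.174, -0.004], [-0.174, -0.985, 0.001], [-0.004, -0.0, -1.0]]
ft_force: [0.6, 0.7, -3.8]
grip_width: 9.2
gripper_force: 80.3
```

```bash
python3 -c "
from h import *
s=get_state(); print(s['eef_pos'],s['orientation'][:,0],local([608.7,-21,45]))
c,im=snap('wrist')
O=s['orientation'];e=s['eef_pos']
cv2.imwrite('pics/w6.png',im)
r=viewer.regions_of('tray','wrist')
if r: print(r[0]['extent'],[np.round(O.T@(ray(c,uv,e[2]-20.8)-e),1) for uv in ((280,r[0]['extent'][1]),(280,331))])
xd=np.array([np.cos(np.radians(-10.2)),np.sin(np.radians(-10.2)),0]);yd=np.array([-xd[1],xd[0],0]);B=np.array([620,-23.1,31.])
for k in(-1,1):print(proj(c,B+k*96*yd),proj(c,B*[1,1,0]+[0,0,18]+60*xd+125*k*yd))
"
```

```text
[608.58350626 -14.7086601   68.79557489] [ 0.98482532 -0.17350562 -0.00385888] [0.0013 0.0062 0.0238]
[54.2, 185.0, 502.9, 392.6] [array([43.4,  0.7, 20.6]), array([-43.6,   0.8,  21. ])]
[456.36545825 230.48009813] [516.02265318 121.05609726]
[122.39310861 229.53032623] [ 64.14318192 119.57408193]
```

View pics/w6.png

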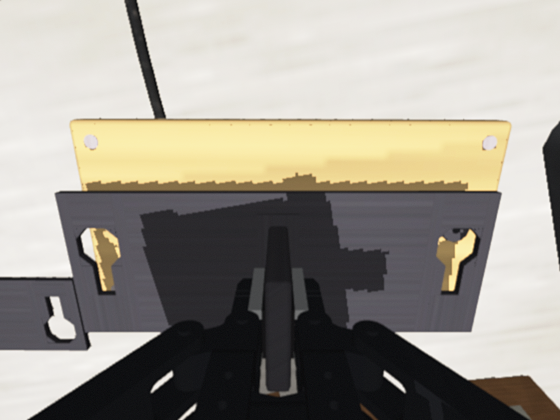

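{"api": "play_rows", "payload": {
  "series": "0.001 0.006 0.005 0 0 0.2 0;0.001 0.006 0.005 0 0 0.2 0;0.001 0.006 0.005 0 0 0.2 0;0.001 0.006 0.005 0 0 0.2 0"
}}

```text
time: 12.77
eef_pos: [610.2, -23.0, 65.4]
orientation: [[0.984, -0.18, 0.001], [-0.18, -0.984, 0.0], [0.001, -0.0, -1.0]]
ft_force: [0.6, -0.9, -3.5]
grip_width: 9.4
gripper_force: 80.5
```

```bash
python3 -c "
from h import *
s=get_state(); print(s['eef_pos'],s['orientation'][:,0],local([608.7,-21,45]))
c,im=snap('wrist')
cv2.imwrite('pics/w7.png',np.hstack([cv2.resize(im[190:310,x:x+130],None,fx=3,fy=3) for x in(50,390)]))
xd=np.array([np.cos(np.radians(-10.2)),np.sin(np.radians(-10.2)),0]);yd=np.array([-xd[1],xd[0],0]);B=np.array([620,-23.1,31.])
for k in(-1,1):print(proj(c,B+k*96*yd))
O=s['orientation'];e=s['eef_pos']
for k in(-1,1):print('entry', proj(c,e+O@np.array([11.5,96*k,21])/1.0))
"
```

```text
[610.15839986 -22.98061672  65.38921681] [ 9.83709788e-01 -1.79762158e-01  7.86443443e-04] [-0.0018 -0.0017  0.0204]
[444.68048907 236.77704882]
[106.91703188 237.78636788]
entry [ 97.09998068 243.79216953]
entry [460.24628053 243.59697082]
```

View pics/w7.png

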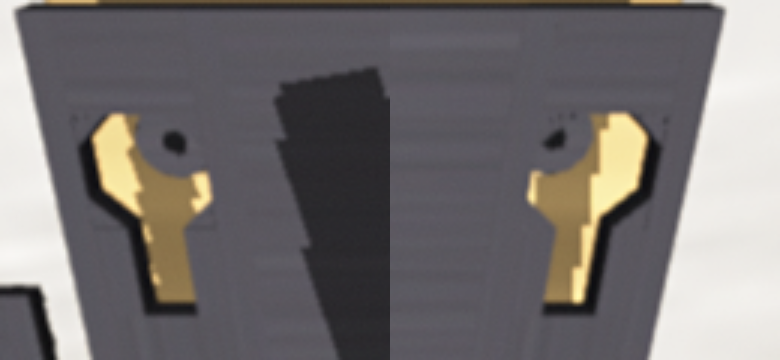

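Both screw heads, (108,237) and (444,236), agree with the prediction within 1 px. Nudge −1.5/−1.5 mm, then lower.

{"api": "play_rows", "payload": {
  "series": "-0.0015 -0.0015 0 0 0 0 0;-0.0015 -0.0015 0 0 0 0 0;-0.0015 -0.0015 0.003 0 0 0 0;-0.0015 -0.0015 0.003 0 0 0 0"
}}

```text
time: 13.15
eef_pos: [608.5, -20.9, 61.4]
orientation: [[0.984, -0.179, -0.001], [-0.179, -0.984, 0.0], [-0.001, 0.0, -1.0]]
ft_force: [0.1, 0.0, -3.5]
grip_width: 9.4
gripper_force: 80.5
```

```bash
python3 -c "
from h import *
s=get_state(); print(s['eef_pos'],s['orientation'][:,0],local([608.7,-21,45]))"
```

```text
[608.45852368 -20.86047526  61.39787823] [ 9.83830708e-01 -1.79100171e-01 -5.17106089e-04] [0.0003 0.0001 0.0164]
```

{"api": "play_rows", "payload": {
  "series": "0 0 0.005 0 0 0 0;0 0 0.01 0 0 0 0;0 0 0.014 0 0 0 0;0 0 0.0165 0 0 0 0;0 0 0.0165 0 0 0 0;0 0 0.0165 0 0 0 0"
}}

```text
time: 13.65
eef_pos: [608.6, -21.0, 45.0]
orientation: [[0.984, -0.179, -0.001], [-0.179, -0.984, 0.0], [-0.001, 0.0, -1.0]]
ft_force: [-0.8, -0.7, -2.9]
grip_width: 9.2
gripper_force: 80.6
```

{"api": "play_rows", "payload": {
  "series": "0.006 0 0 0 0 0 0;0.012 0 0 0 0 0 0;0.018 0 0 0 0 0 0;0.0225 0 0 0 0 0 0;0.0255 0 0 0 0 0 0;0.0255 0 0 0 0 0 0;0.0255 0 0 0 0 0 0"
}}

```text
time: 14.23
eef_pos: [633.8, -25.6, 45.2]
orientation: [[0.984, -0.179, -0.0], [-0.179, -0.984, 0.0], [-0.0, 0.0, -1.0]]
ft_force: [-0.4, -1.0, -3.0]
grip_width: 9.0
gripper_force: 80.6
```

{"api": "play_rows", "payload": {
  "series": "0.001 0 0 0 0 0 0;0.001 0 0.0012 0 0 0 0;0.001 0 0.0012 0 0 0 0;0.001 0 0.0012 0 0 0 0.5;0.001 0 0.0012 0 0 0 0.6;0.001 0 0.0012 0 0 0 0.6;0.001 0 0.0012 0 0 0 0.6;0.001 0 0.0012 0 0 0 0.6"
}}

```text
time: 14.9
eef_pos: [634.9, -25.8, 44.4]
orientation: [[0.984, -0.179, 0.0], [-0.179, -0.984, 0.0], [0.0, -0.0, -1.0]]
ft_force: [0.8, -1.2, 0.6]
grip_width: 51.4
gripper_force: 0.0
```

{"api": "play_rows", "payload": {
  "series": "0 0 -0.04 0 0 0 0.8;0 0 -0.08 0 0 0 1;0 0 -0.12 0 0 0 1;-0.06 0 -0.16 0 0 0 1;-0.1 0 -0.19 0 0 0 1;-0.1 0 -0.19 0 0 0 1;-0.1 0 -0.19 0 0 0 1;-0.1 0 -0.19 0 0 0 1"
}}

```text
time: 15.57
eef_pos: [536.1, -7.5, 236.1]
orientation: [[0.984, -0.179, 0.003], [-0.179, -0.984, 0.0], [0.003, -0.001, -1.0]]
ft_force: [-0.0, -0.5, 0.1]
grip_width: 85.5
gripper_force: 0.0
```

Run:
```python
from h import *
s=get_state(); print(s['eef_pos'],s['orientation'][:,0],s['ft_force'])
c,im=snap('wrist','w8.png')
for n,z in(("board",18),("tray",23),("carton_a",46)):
  for r in viewer.regions_of(n,'wrist'): print(n,round(r['score'],2),flat(c,r['pixels'],z),np.round(r['extent']))
c,im=snap('top','t2.png')
for r in viewer.regions_of("carton_a",'top'): print('top',round(r['score'],2),flat(c,r['pixels'],46),np.round(r['extent']))
```

```text
[536.09746425  -7.5352791  236.14731679] [ 0.98389988 -0.1786891   0.003352  ] [-0.00580464 -0.45280395  0.0598231 ]
board 0.81 (array([621. , -23.3]), array([248.8, 118.6]), 79.7) [149.  31. 409. 156.]
board 0.53 (array([585.9, 213.6]), array([169.2,  58.4]), 79.7) [  0. 144. 151. 203.]
board 0.3 (array([632.4, -24.5]), array([229.8,  85.3]), 79.7) [160.  42. 397. 135.]
tray 0.8 (array([632.2, -24.4]), array([226.3,  84.1]), 79.9) [161.  40. 399. 134.]
carton_a 0.94 (array([455.9,  37.2]), array([69. , 60.9]), -85.3) [218. 233. 289. 294.]
carton_a 0.93 (array([438.7, 217.2]), array([89. , 64.9]), 86.9) [ 63. 277. 138. 331.]
carton_a 0.92 (array([446.8, -52. ]), array([66.1, 60.8]), 83.9) [301. 233. 367. 285.]
carton_a 0.66 (array([458.7, 134.4]), array([74.1, 66.2]), 75.4) [134. 251. 200. 304.]
carton_a 0.59 (array([ 443.6, -149.6]), array([77.2, 62. ]), 85.5) [387. 220. 463. 274.]
top 0.86 (array([449.1, 138.8]), array([65.7, 53.1]), 74.1) [272. 233. 305. 257.]
top 0.74 (array([427.8, 229.4]), array([67.3, 46.7]), 88.1) [235. 248. 260. 264.]
top 0.72 (array([436.5, -51. ]), array([67.9, 49.6]), 86.3) [353. 240. 384. 258.]
top 0.63 (array([286.8, 241.8]), array([64.3, 46. ]), 10.3) [232. 303. 256. 335.]
top 0.6 (array([446.2,  38.3]), array([68.6, 49.8]), -84.7) [314. 234. 346. 260.]
top 0.57 (array([ 434.8, -130.4]), array([48. , 25.6]), -4.8) [397. 238. 412. 259.]
```

View pics/w8.png

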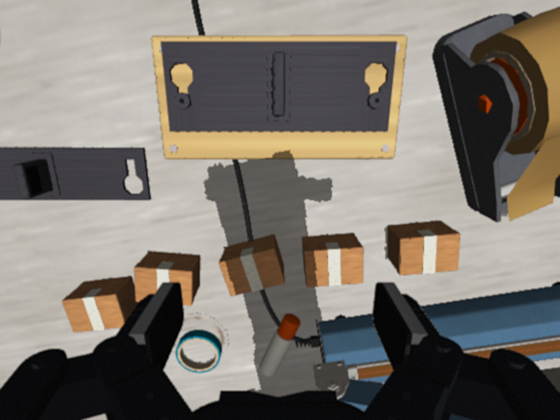

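Tray is home: heads (183,100), (376,100) sit in the narrow slot ends, measured centre (632.2,−24.4) against an expected (633.3,−25.5). Five brown cartons at (100,303), (168,277), (252,265), (333,260), (423,248). Now fit box models to them.

```bash
cat >> h.py <<'E'
from scipy.optimize import minimize
def fitbox(c,mask,p0,z0=0):
    "fit x,y,yaw(deg, of 64 mm side) of a carton to a mask by silhouette overlap"
    m=mask.astype(np.uint8)
    def hull(p):
        a=np.radians(p[2]); L=np.array([np.cos(a),np.sin(a)]); W=np.array([-L[1],L[0]])
        pts=[proj(c,[*(p[:2]+i*32*L+j*22*W),z0+k]) for i in(-1,1) for j in(-1,1) for k in(0,46)]
        return cv2.convexHull(np.array(pts,np.float32)*16).astype(np.int32)
    def cost(p):
        f=np.zeros_like(m); cv2.fillConvexPoly(f,hull(p),1,cv2.LINE_8,4)
        return 1-(f&m).sum()/max(1,(f|m).sum())
    S=np.array([p0,p0+[8,0,0],p0+[0,8,0],p0+[0,0,8]],float)
    r=minimize(cost,p0,method="Nelder-Mead",options=dict(initial_simplex=S,xatol=.1,fatol=1e-4))
    return np.round(r.x,1),round(1-r.fun,3)
def cartons(cam):
    c=viewer.calibration(cam); viewer.read_camera(cam); out=[]
    for r in viewer.regions_of("carton_a",cam):
        f=flat(c,r["pixels"],30)
        if f[0][0]<360: continue
        p,iou=fitbox(c,r["pixels"],np.array([*f[0],90.])); out.append((p[1],p,iou,round(r["score"],2)))
    return [o[1:] for o in sorted(out,key=lambda o:o[0])]
E
python3 - <<'E'
from h import *
print(np.round(get_state()['q'],2))
for k in("wrist","top"):
    for o in cartons(k): print(k,*o)
E
```

```text
[-0.11  0.37  0.05  1.8  -0.02  0.97 -1.8 ]
wrist [ 433.8 -156.    85.8] 0.957 0.7
wrist [437.6 -51.5  86.7] 0.944 0.88
wrist [447.1  38.9  95. ] 0.963 0.78
wrist [447.9 141.3  73.3] 0.747 0.97
wrist [427.7 231.5  87.9] 0.938 0.68
top [ 437.  -134.3   98. ] 0.325 0.57
top [438.8 -54.4  89.4] 0.921 0.79
top [449.2  36.1  98.8] 0.912 0.73
top [448.8 138.7  74.6] 0.929 0.93
top [428.9 229.2  89.8] 0.929 0.67
```

```bash
python3 -c "
from h import *
c=viewer.calibration('wrist')
print(ray(c,(423,300),40),ray(c,(370,310),40),local([434,-156,120]))"
```

```text
[ 374.44722762 -148.96437649   40.        ] [372.00150891 -87.31277386  40.        ] [-0.0742  0.164   0.1137]
```

{"api": "play_rows", "payload": {
  "series": "-0.074 0.164 0.05 0 0 -96 0.75;-0.074 0.164 0.05 0 0 -96 0.75;-0.074 0.164 0.05 0 0 -96 0.75;-0.074 0.164 0.05 0 0 -96 0.75;-0.074 0.164 0.05 0 0 -96 0.75;-0.074 0.164 0.05 0 0 -96 0.75;-0.074 0.164 0.05 0 0 -96 0.75;-0.074 0.164 0.05 0 0 -96 0.75"
}}

```text
time: 16.73
eef_pos: [433.9, -156.6, 184.0]
orientation: [[0.685, 0.729, -0.0], [0.729, -0.685, 0.0], [-0.0, -0.0, -1.0]]
ft_force: [0.1, 0.4, -0.1]
grip_width: 64.0
gripper_force: 0.0
```

```bash
python3 -c "
from h import *
s=get_state();print(local([434,-156,120]),s['eef_pos'],np.degrees(np.arctan2(*s['orientation'][1::-1,0])))"
```

```text
[ 0.0005 -0.0003  0.064 ] [ 433.93129795 -156.58353952  183.9916229 ] 46.79383284780123
```

Remaining turn 39°.

{"api": "play_rows", "payload": {
  "series": "0 0 0.02 0 0 -39 0.75;0 0 0.04 0 0 -39 0.75;0 0 0.06 0 0 -39 0.75;0 0 0.06 0 0 -39 0.75;0 0 0.06 0 0 -39 0.75;0 0 0.06 0 0 -39 0.75;0 0 0.06 0 0 -39 0.75;0 0 0.06 0 0 -39 0.75"
}}

```text
time: 17.4
eef_pos: [434.2, -156.1, 124.0]
orientation: [[0.081, 0.997, -0.0], [0.997, -0.081, 0.0], [0.0, -0.0, -1.0]]
ft_force: [-0.1, 0.2, -0.5]
grip_width: 64.0
gripper_force: 0.0
```

```bash
python3 -c "
from h import *
for o in cartons('wrist'): print(*o)
s=get_state();print(local([434,-156,8]),s['eef_pos'],np.degrees(np.arctan2(*s['orientation'][1::-1,0])))"
```

```text
[ 433.6 -155.8   84.9] 0.959 0.71
[436.9 -52.   84. ] 0.985 0.79
[-0.     -0.0002  0.1161] [ 434.23312559 -155.98863973  124.14107696] 85.39089525136508
```

{"api": "play_rows", "payload": {
  "series": "0 0 0.04 0 0 0 0.75;0 0 0.08 0 0 0 0.75;0 0 0.114 0 0 0 0.75;0 0 0.114 0 0 0 0.75;0 0 0.114 0 0 0 0.2;0 0 0.114 0 0 0 0.2;0 0 0.114 0 0 0 0.2;0 0 0.114 0 0 0 0.2",
  "newtons": 45
}}

```text
time: 18.17
eef_pos: [435.1, -156.4, 11.9]
orientation: [[0.079, 0.997, 0.003], [0.997, -0.079, -0.001], [-0.001, 0.003, -1.0]]
ft_force: [-0.3, -0.1, -4.3]
grip_width: 43.7
gripper_force: 46.7
```

{"api": "play_rows", "payload": {
  "series": "0 0 0 0 0 0 0.2;0 0 0 0 0 0 0.2;0 0 -0.01 0 0 0 0.2;0 0 -0.03 0 0 0 0.2;0 0 -0.04 0 0 0 0.2;0 0 -0.04 0 0 0 0.2;0 0 -0.04 0 0 0 0.2;0 0 -0.04 0 0 0 0.2"
}}

```text
time: 18.83
eef_pos: [433.9, -156.0, 49.8]
orientation: [[0.078, 0.997, -0.0], [0.997, -0.078, 0.0], [0.0, -0.0, -1.0]]
ft_force: [0.9, -0.1, -5.0]
grip_width: 43.4
gripper_force: 47.7
```

{"api": "play_rows", "payload": {
  "series": "0 0 0 0 0 0 0.2;0 0 0 0 0 0 0.2"
}}

```text
time: 19.0
eef_pos: [433.8, -155.8, 49.5]
orientation: [[0.078, 0.997, -0.001], [0.997, -0.078, 0.0], [0.0, -0.001, -1.0]]
ft_force: [-0.1, 1.7, -4.5]
grip_width: 43.3
gripper_force: 47.7
```

Pull is ≈4.7 N against a 0.5 N noise level, so this carton is overfilled. Place it in the right bay at (625.4,−66.3).

{"api": "play_rows", "payload": {
  "series": "0 0 -0.04 0 0 0 0.2;0 0 -0.08 0 0 5.7 0.2;0.104 0.184 -0.08 0 0 5.7 0.2;0.104 0.184 -0.08 0 0 5.7 0.2;0.104 0.184 -0.08 0 0 5.7 0.2;0.104 0.184 -0.08 0 0 5.7 0.2;0.104 0.184 -0.08 0 0 5.7 0.2;0.104 0.184 -0.08 0 0 5.7 0.2"
}}

```text
time: 19.67
eef_pos: [632.2, -60.2, 129.4]
orientation: [[0.171, 0.985, 0.005], [0.985, -0.171, 0.004], [0.005, 0.004, -1.0]]
ft_force: [1.0, 1.4, -3.6]
grip_width: 43.1
gripper_force: 49.8
```

{"api": "play_rows", "payload": {
  "series": "0 0 0 0 0 0 0.2;0 0 0 0 0 0 0.2;0 0 0 0 0 0 0.2"
}}

```text
time: 19.92
eef_pos: [624.4, -67.3, 129.2]
orientation: [[0.177, 0.984, -0.002], [0.984, -0.177, -0.001], [-0.001, -0.002, -1.0]]
ft_force: [0.1, 0.0, -4.8]
grip_width: 43.5
gripper_force: 49.8
```

```bash
python3 -c "
from h import *
s=get_state();print(local([625.4,-66.3,35]),s['eef_pos'],np.degrees(np.arctan2(*s['orientation'][1::-1,0])),s['ft_force'],s['grip_width'])
c,im=snap('wrist','w9.png')"
```

```text
[0.0013 0.001  0.0942] [624.40268891 -67.32536295 129.24974534] 79.79331369156051 [ 0.06203214  0.00701633 -4.76315278] 43.505271429059846
```

View pics/w9.png

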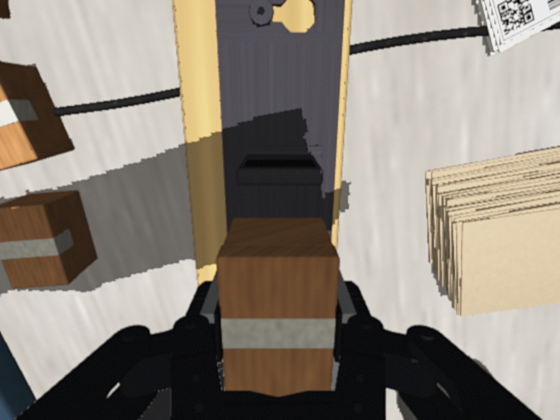

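Carton is held square over the right bay, fin at (279,170) clear ahead. Lower it.

{"api": "play_rows", "payload": {
  "series": "0.001 0.001 0.04 0 0 0 0.2;0.001 0.001 0.075 0 0 0 0.2;0.001 0.001 0.09 0 0 0 0.2;0.001 0.001 0.094 0 0 0 0.2;0.001 0.001 0.096 0 0 0 0.2;0.001 0.001 0.096 0 0 0 0.2"
}}

```text
time: 20.47
eef_pos: [625.4, -66.7, 34.6]
orientation: [[0.178, 0.984, -0.002], [0.984, -0.178, -0.001], [-0.001, -0.002, -1.0]]
ft_force: [0.3, 0.9, -4.5]
grip_width: 43.3
gripper_force: 50.0
```

{"api": "play_rows", "payload": {
  "series": "0 0 0.001 0 0 0 0.2;0 0 0.002 0 0 0 0.2;0 0 0.002 0 0 0 0.2"
}}

```text
time: 20.72
eef_pos: [626.6, -66.6, 34.2]
orientation: [[0.178, 0.984, 0.001], [0.984, -0.178, -0.001], [-0.001, 0.001, -1.0]]
ft_force: [-6.4, 0.8, 14.0]
grip_width: 43.6
gripper_force: 52.1
```

{"api": "play_rows", "payload": {
  "series": "0 0 0 0 0 0 0.75;0 0 0 0 0 0 0.75;0 0 0 0 0 0 0.75;0 0 0 0 0 0 0.75;0 0 -0.04 0 0 0 0.75;0 0 -0.08 0 0 0 0.75;0 0 -0.11 0 0 0 0.75;0 0 -0.11 0 0 0 0.75"
}}

```text
time: 21.38
eef_pos: [630.5, -65.6, 148.8]
orientation: [[0.177, 0.984, 0.01], [0.984, -0.177, -0.0], [0.001, 0.01, -1.0]]
ft_force: [0.8, -0.7, 1.0]
grip_width: 64.3
gripper_force: 0.0
```

{"api": "play_rows", "payload": {
  "series": "-0.02 -0.188 0 0 0 -4.3 0.75;-0.02 -0.188 0 0 0 -4.3 0.75;-0.02 -0.188 0 0 0 -4.3 0.75;-0.02 -0.188 0 0 0 -4.3 0.75;-0.02 -0.188 0 0 0 -4.3 0.75;-0.02 -0.188 0 0 0 -4.3 0.75;-0.02 -0.188 0 0 0 -4.3 0.75"
}}

```text
time: 21.97
eef_pos: [437.8, -52.4, 142.6]
orientation: [[0.102, 0.995, 0.001], [0.995, -0.102, -0.0], [-0.0, 0.001, -1.0]]
ft_force: [-0.1, -0.1, -0.2]
grip_width: 64.3
gripper_force: 0.0
```

```bash
python3 -c "
from h import *
for o in cartons('wrist'): print(*o)
for o in cartons('top'): print(*o)
s=get_state();print(local([437,-52,10]),s['eef_pos'],np.degrees(np.arctan2(*s['orientation'][1::-1,0])))"
```

```text
[639.7 -75.9  80.8] 0.94 0.57
[436.7 -51.4  84.6] 0.978 0.81
[446.4  39.3  95.3] 0.981 0.7
[635.2 -73.9  78.6] 0.971 0.78
[439.5 -38.1  88.3] 0.693 0.97
[631.3  -1.4  86.7] 0.339 0.59
[449.5  38.9  88.5] 0.869 0.69
[450.6 139.8  70.5] 0.9 0.96
[430.6 228.7  85.9] 0.935 0.7
[-0.0002 -0.0028  0.1321] [439.69699405 -52.14203822 142.12883529] 84.12510798635458
```

{"api": "play_rows", "payload": {
  "series": "0 -0.001 0.04 0 0 0 0.75;0 -0.001 0.08 0 0 0 0.75;0 -0.001 0.12 0 0 0 0.75;0 -0.001 0.132 0 0 0 0.75;0 -0.001 0.132 0 0 0 0.75;0 -0.001 0.132 0 0 0 0.2;0 -0.001 0.132 0 0 0 0.2;0 -0.001 0.132 0 0 0 0.2"
}}

```text
time: 22.83
eef_pos: [438.3, -52.2, 11.2]
orientation: [[0.103, 0.995, 0.002], [0.995, -0.103, -0.0], [0.0, 0.002, -1.0]]
ft_force: [-0.5, -0.8, -3.3]
grip_width: 43.3
gripper_force: 46.7
```

{"api": "play_rows", "payload": {
  "series": "0 0 0 0 0 0 0.2;0 0 0 0 0 0 0.2;0 0 -0.01 0 0 0 0.2;0 0 -0.03 0 0 0 0.2;0 0 -0.04 0 0 0 0.2;0 0 -0.04 0 0 0 0.2;0 0 -0.04 0 0 0 0.2;0 0 -0.04 0 0 0 0.2"
}}

```text
time: 23.5
eef_pos: [437.1, -52.3, 49.9]
orientation: [[0.103, 0.995, 0.0], [0.995, -0.103, -0.0], [-0.0, 0.0, -1.0]]
ft_force: [-0.1, 0.3, -4.5]
grip_width: 43.6
gripper_force: 47.2
```

{"api": "play_rows", "payload": {
  "series": "0 0 0 0 0 0 0.2;0 0 0 0 0 0 0.2"
}}

```text
time: 23.67
eef_pos: [436.9, -52.1, 49.6]
orientation: [[0.102, 0.995, -0.001], [0.995, -0.102, 0.0], [-0.0, -0.001, -1.0]]
ft_force: [-0.5, -0.1, -3.6]
grip_width: 43.4
gripper_force: 47.2
```

≈4 N: also overfilled. That makes two, the maximum. Take it to the left bay (640.2, 16.3).

{"api": "play_rows", "payload": {
  "series": "0 0 -0.04 0 0 0 0.2;0 0 -0.08 0 0 4.3 0.2;0.089 0.195 -0.08 0 0 4.3 0.2;0.089 0.195 -0.08 0 0 4.3 0.2;0.089 0.195 -0.08 0 0 4.3 0.2;0.089 0.195 -0.08 0 0 4.3 0.2;0.089 0.195 -0.08 0 0 4.3 0.2;0.089 0.195 -0.08 0 0 4.3 0.2"
}}

```text
time: 24.33
eef_pos: [646.2, 20.4, 129.1]
orientation: [[0.174, 0.985, 0.004], [0.985, -0.174, 0.003], [0.004, 0.003, -1.0]]
ft_force: [0.0, 0.9, -3.1]
grip_width: 43.7
gripper_force: 49.2
```

{"api": "play_rows", "payload": {
  "series": "0 0 0 0 0 0 0.2;0 0 0 0 0 0 0.2;0 0 0 0 0 0 0.2"
}}

```text
time: 24.58
eef_pos: [639.0, 15.8, 129.2]
orientation: [[0.177, 0.984, -0.002], [0.984, -0.177, -0.001], [-0.001, -0.002, -1.0]]
ft_force: [-0.3, -0.3, -4.0]
grip_width: 43.2
gripper_force: 49.3
```

```bash
python3 -c "
from h import *
s=get_state();print(local([640.2,16.3,34.5]),s['eef_pos'],np.degrees(np.arctan2(*s['orientation'][1::-1,0])),s['ft_force'],s['grip_width'])
c,im=snap('top')
for r in viewer.regions_of('carton_a','top'):
    f=flat(c,r['pixels'],55)
    if f[0][0]>560: print(fitbox(c,r['pixels'],np.array([*f[0],80.]),23))
"
```

```text
[0.0008 0.0013 0.0947] [639.03029873  15.84657728 129.18629993] 79.81672622031651 [-0.28761821 -0.26927623 -4.00864762] 43.22549683012112
(array([627.5, -68.2,  76.5]), np.float64(0.874))
(array([667.9,   1.8,  86.5]), np.float64(0.356))
```

{"api": "play_rows", "payload": {
  "series": "0.001 0.001 0.04 0 0 0 0.2;0.001 0.001 0.075 0 0 0 0.2;0.001 0.001 0.09 0 0 0 0.2;0.001 0.001 0.094 0 0 0 0.2;0.001 0.001 0.0965 0 0 0 0.2;0.001 0.001 0.0965 0 0 0 0.2;0.001 0.001 0.0965 0 0 0 0.2"
}}

```text
time: 25.27
eef_pos: [641.7, 16.9, 34.6]
orientation: [[0.177, 0.984, 0.001], [0.984, -0.177, -0.0], [0.0, 0.001, -1.0]]
ft_force: [0.6, 0.3, -4.6]
grip_width: 43.4
gripper_force: 49.4
```

{"api": "play_rows", "payload": {
  "series": "0 0 0.001 0 0 0 0.2;0 0 0.002 0 0 0 0.2;0 0 0.002 0 0 0 0.2"
}}

```text
time: 25.52
eef_pos: [642.2, 17.0, 33.8]
orientation: [[0.177, 0.984, 0.002], [0.984, -0.177, -0.0], [0.0, 0.002, -1.0]]
ft_force: [-4.9, -0.8, 12.6]
grip_width: 43.6
gripper_force: 51.2
```

{"api": "play_rows", "payload": {
  "series": "0 0 0 0 0 0 0.75;0 0 0 0 0 0 0.75;0 0 0 0 0 0 0.75;0 0 0 0 0 0 0.75;0 0 -0.04 0 0 0 0.75;0 0 -0.08 0 0 0 0.75;0 0 -0.12 0 0 0 0.75;0 0 -0.15 0 0 0 0.75"
}}

```text
time: 26.18
eef_pos: [642.3, 17.5, 185.0]
orientation: [[0.177, 0.984, 0.003], [0.984, -0.177, 0.001], [0.001, 0.002, -1.0]]
ft_force: [0.8, -0.3, -0.5]
grip_width: 64.0
gripper_force: 0.0
```

{"api": "play_rows", "payload": {
  "series": "-0.13 -0.05 -0.08 0 0 0 0.75;-0.13 -0.05 -0.08 0 0 0 0.75;-0.13 -0.05 -0.08 0 0 0 0.75;-0.13 -0.05 -0.08 0 0 0 0.75;-0.13 -0.05 -0.08 0 0 0 0.75;-0.13 -0.05 -0.08 0 0 0 0.75;-0.13 -0.05 -0.08 0 0 0 0.75"
}}

```text
time: 26.77
eef_pos: [569.6, -101.3, 261.5]
orientation: [[0.176, 0.984, 0.0], [0.984, -0.176, 0.001], [0.001, 0.0, -1.0]]
ft_force: [-0.1, 0.9, -0.2]
grip_width: 64.2
gripper_force: 0.0
```

Run:
```python
from h import *
c,im=snap('wrist','w10.png')
for r in viewer.regions_of('carton_a','wrist'):
    f=flat(c,r['pixels'],40)
    z=23 if f[0][0]>540 else 0
    print(z,*fitbox(c,r['pixels'],np.array([*f[0],85.]),z),np.round(r['extent']))
for r in viewer.regions_of('tray','wrist')[:1]: print(flat(c,r['pixels'],23),r['extent'])
c,im=snap('top','t3.png')
for r in viewer.regions_of('clear_tape_roll','top')[:2]: print(flat(c,r['pixels'],45))
```

```text
0 [446.4  39.6  94. ] 0.968 [ 97.  25. 177. 106.]
23 [640.9  17.6  79.3] 0.956 [304.   9. 364.  91.]
23 [625.8 -66.3  79.8] 0.976 [303. 110. 357. 175.]
(array([630. , -34.5]), array([207.2,  85.6]), 79.6) [280.6, 0.9, 370.0, 202.8]
(array([745.1, 284.9]), array([107.5,  96.1]), -1.0)
(array([627.5, -23.8]), array([226.1,  87.2]), 79.6)
```

View pics/w10.png

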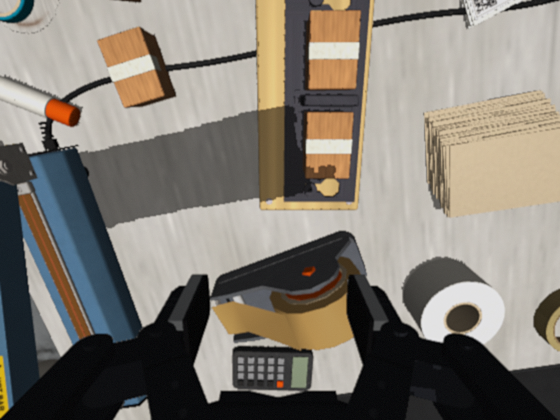

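View pics/t3.png

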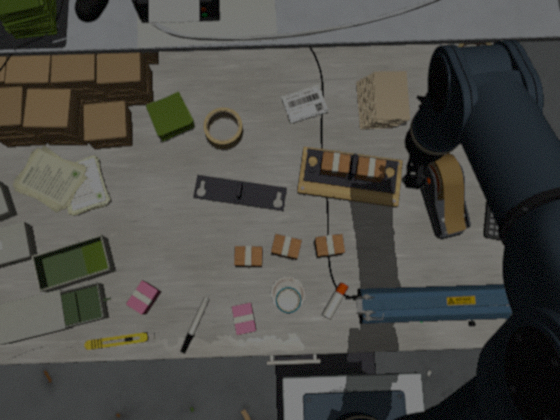

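Both heavy cartons are centred in the bays, at (330,50) and (331,148). In the top view, the bar is flat at (240,193), the tape roll has not moved from (223,127), and three normal cartons stand in place. Handing in.

```bash
python3 -c "
from h import *
print(order.hand_in())"
```

```text
the job is handed in; nothing more can be done
None
```

The job is handed in (no verdict came back): the stop bar lies flat on the table, the tray is locked home under both screw heads, and the two overfilled cartons (about 4.7 N and 4.0 N) stand in the bays; the other three, not lifted since two is the maximum, and the tape roll were left alone.

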